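Release the lid stay and close the glassware chest

TASK

The lid of the small grey steel chest is propped open by a folding stay that is locked straight. Break the stay at its knuckle by pushing the knuckle pad down and back towards the lid's hinge, then take the lid by the bar along its front edge and lower it gently all the way shut: it holds a glass viscometer, so never let the lid drop or slam. Let go of the lid and leave the meter, spanner and beaker round the chest where they are.

Things in the scene. Friction and masses are not known exactly. Their poses are not given: they have to be found in the camera images.
- chest: Open-topped grey steel chest, fixed to the worktop, 190 deep (its x) x 240 wide (its y) x 110 mm high, walls 6 mm; a glass viscometer lies on its floor. Origin: centre of its underside. Its x axis points from the front to the hinged far wall, y to the left, z up. Right means -y.
- lid_hinge (a point): Middle of the lid's hinge axis, along the top of the chest's far wall; the axis is the chest's y. In the chest's frame at (95, 0, 112) mm.
- lid (a joint): Lid angle (grey plate 192 x 244 x 8 mm, about 0.5 kg): 0 shut, growing as it opens; locked open at 1.10 rad (63 degrees), leaning over the chest and the stay. The hinge is a little stiff: with the stay broken the lid stays up by itself above about 0.8 rad, but below about 0.7 rad it becomes too heavy for its hinge and falls shut unless held.
- lid_bar (a point): Centre of a round steel bar (12 mm thick, 130 mm long, along the chest's y) on two end arms in the lid's plane, 242 mm from the hinge axis. Fixed to the lid, but it can turn between gripping fingers. Between the arms is a clear gap of 44 mm from bar to lid edge. Lid shut: the bar is 116 mm above the worktop, 50 mm in front of the chest. The point's axes turn with the lid.
- stay_foot (a point): Pivot of the folding stay's lower link inside the chest's right wall, 10 mm below the hinge axis, 155 mm in front of it. The stay: two flat steel links, each 69 mm between pivots, rising from here back towards the lid, 47 degrees from vertical, under the leaning lid. The point's axes are the chest's.
- knuckle_pad (a point): Centre of the push pad at the stay's middle: a dark steel roller 18 mm thick, 42 mm long (along the chest's y), to the left of the links. Reach it under the lid with the tool tilted 30 to 45 degrees, gripper leaning to the chest's front. It moves on a circle of 69 mm about the foot; 5 to 10 N square to the stay (down and towards the hinge) breaks it; push it 25 to 30 mm.
- stay_knuckle (a joint): Fold of the stay's knuckle: -0.12 rad is locked, against its stop just past straight; 0 is straight; it grows as the stay folds, to about 2.3 rad with the lid shut. Pushing the lid does not unlock it.
- the_hand_meter: Black hand-held meter, 110 x 58 x 24 mm, lying loose in front of the chest on the right; origin: centre of its underside. A bystander.
- spanner: Steel spanner, 170 x 31 x 8 mm (long along its y), lying loose in front of the chest; origin: centre of its underside. A bystander.
- beaker_tall: Glass beaker, 60 mm across and 100 mm high, standing loose to the right of the chest; origin: centre of its underside. A bystander.

How it is judged:
By the outcome, as a careful person would: the job done as asked, in the order asked, and still so for the second after the job is handed in, with the robot touching nothing.
It also fails if it takes over 54 s, if anything falls off the work surface, if the arm or the gripper's body presses on something with over 40 N, if the wrist force passes 120 N, or if a joint passes its speed limit or range.

ROBOT

A 7-joint arm with a two-finger parallel gripper is mounted at the origin on a cart in front of the work surface, level with it; the furniture and walls round the work are solid. World frame = base frame: x ahead of the robot, y to its left, z up, the work surface at z = 0. Lengths are in m, angles in rad, forces in N, time in s.
With the tool pointing down it reaches from about 0.4 to 0.85 m from the base axis. Payload 10.4 kg.
Tool frame: the origin (TCP) lies midway between the tips of the shut fingers; the grasp point (between the pads) lies 19 mm behind it (manip.grasp_offset is the distance from the TCP to the grasp point, in m); z points along the fingers, y is the line along which they close (so a half turn about z gives the same grasp; the last joint's range is limited). The gripper opens to 85 mm and grips with 20 to 120 N. Pads are 22 mm wide; open, the fingers measure 114 mm over their backs; the gripper's body (76 mm by 85 mm) begins 54 mm behind the grasp point. The pads swing forward as they close: fully open they stand 13 mm farther back than shut.
Start: joints at [1.278, 0.332, -0.065, 1.46, 0.022, 1.35, -0.088], TCP at [0.167, -0.602, 0.231] pointing down, gripper open.
Joint ranges: [-2.6, 2.6], [-0.5, 2.12], [-1.47, 1.34], [0.16, 2.42], [-1.27, 4.41], [0.06, 2.06], [-2.6, 2.6]. Speed limits (rad/s): [2.22, 2.22, 2.79, 2.79, 3.14, 3.14, 3.14].

INTERFACE

Orientations are given as a unit quaternion [x, y, z, w].
In Python, from workcell import manip gives the robot as it stands.
- The arm moves only by the shell command python3 jog.py 'ROWS' [FORCE]. ROWS is one flat JSON list of numbers that holds 1 to 20 rows one after another, with no inner brackets; each row has 7 numbers: a rotation vector rx, ry, rz in fractions of the full range, 1 being 4 rad, then dx, dy, dz in fractions of the full range, 1 being 0.75 m, then the opening from 0.0 (shut) to 1.0 (fully open); each row is the pose to reach, as a shift and turn from the pose commanded when the command began, along the tool's axes at that moment; what a row does not reach only later rows make up. A row lasts 1/8 s, in which the tool goes at most 0.0625 m and 0.188 rad, less where a joint would pass 70% of its speed; a pose out of reach is approached as far as the arm can. The fingers move at their own pace and stop on an object; FORCE is the grip in N (left out, the last holds). Time passes only in rows, so rows that do not move let the fingers close. It prints the time, the measured TCP pose, the force, the opening and the grip force at its end. A shift or turn number past 1, either way, is cut back to 1. Input that does not fit is refused with a message, and nothing moves.
- manip.get_obs(): the state, without advancing time (a new reading comes with each control period).
- manip.camera(name): name is "side" or "top" or "wrist"; returns the picture (400x640x3 uint8, blue, green, red); there is no depth.
- manip.calibration(name): a dict with "fx", "fy", "cx", "cy" (pixels), "world_from_camera" (4x4, takes a point from camera to world coordinates); the wrist camera has in their place "tool_from_camera" (4x4, takes a point from camera to tool coordinates, whose origin is the TCP and whose axes are the flange's). Camera axes: x right, y up, looking along -z (the intrinsics and any distortion apply to the point x, -y, -z); pixel columns grow to the right and rows downward; lengths in m; the calibration is good to about 2 mm. The wrist camera is an equidistant fisheye: a pixel r from the principal point sees the ray r / f radians off the axis. A picture is of the moment at which its call begins: read the wrist's pose just before it. calibration takes no time and is no camera call.
- manip.hand_in(): hands the job in; it is judged then, once.
The state is a dict: "clock": time; "joint_pos": joint angles; "joint_velocities": joint speeds; "tau": joint torques, N m; "position": TCP position; "ee_rot": TCP orientation; "ft_force": force on the tool from outside, world axes, zero at the start; "torque": the same for the moment, N m; "grip_width": opening from 0.0 (shut) to 1.0 (fully open); "grasp_force": force on a finger pad.
Only numpy, scipy, OpenCV 4.12 (cv2) and the standard library are available. Lean on these libraries where they do the work, as an engineer would, in place of code of your own. Each camera call takes 0.05 s, during which the arm holds its last target. There are 200 camera calls.

## Working session

There is one attempt and no reset: what is moved stays moved. The work goes in short steps, Python scripts to look and compute and a shell command to move; the robot and the scene stay as the last step left them, time stands still between calls to the robot, and variables do not carry over. Pictures are saved under pics/ and viewed, at most 13 in all, crops included, and the job is handed in when it is done.

```bash
ls; mkdir -p pics
python3 - <<'E'
from workcell import manip
import cv2,numpy as np
np.set_printoptions(precision=4,suppress=True)
for n in("side","top"):
    cv2.imwrite(f"pics/{n}0.png",manip.camera(n)); c=manip.calibration(n); print(n,c)
print(manip.calibration("wrist"))
print(manip.get_obs(),manip.grasp_offset)
E
```

```text
jog.py
pics
workcell.py
side {'fx': 386.6242240506377, 'fy': 386.6242240506377, 'cx': 323.58993059995083, 'cy': 198.00532411855346, 'world_from_camera': array([[-0.9108,  0.2038, -0.3591,  0.185 ],
       [-0.4126, -0.4126,  0.8121,  0.765 ],
       [ 0.0174,  0.8878,  0.4599,  0.6703],
       [ 0.    ,  0.    ,  0.    ,  1.    ]])}
top {'fx': 396.4152197672037, 'fy': 396.4152197672037, 'cx': 315.70007072505774, 'cy': 204.8077937892961, 'world_from_camera': array([[ 0.01  ,  0.9877, -0.1559,  0.3757],
       [-0.9998,  0.0072, -0.0183, -0.0836],
       [-0.017 ,  0.156 ,  0.9876,  1.3593],
       [ 0.    ,  0.    ,  0.    ,  1.    ]])}
{'fx': 309.70691628693146, 'fy': 309.70691628693146, 'cx': 318.37234056565916, 'cy': 200.420637720201, 'tool_from_camera': array([[-0.0007,  0.9469,  0.3216,  0.082 ],
       [ 1.    ,  0.0004,  0.001 ,  0.0007],
       [ 0.0008,  0.3216, -0.9469, -0.1407],
       [ 0.    ,  0.    ,  0.    ,  1.    ]])}
{'clock': 0.1, 'joint_pos': array([ 1.2784,  0.3328, -0.0647,  1.4609,  0.0216,  1.3499, -0.0885]), 'joint_velocities': array([-0.0007, -0.0012, -0.001 , -0.0005, -0.0015, -0.002 , -0.0001]), 'tau': array([  0.0016, -62.6746,   0.0493, -39.2432,   0.0164,   0.007 ,
         0.0001]), 'position': array([ 0.1665, -0.6021,  0.2306]), 'ee_rot': array([ 0.9909,  0.1345, -0.0001, -0.0006]), 'ft_force': array([0.5229, 1.0663, 0.0426]), 'torque': array([0.0401, 0.0105, 0.0218]), 'grasp_force': 0.0, 'grip_width': 0.9967504332303451} 0.0187
```

View pics/side0.png

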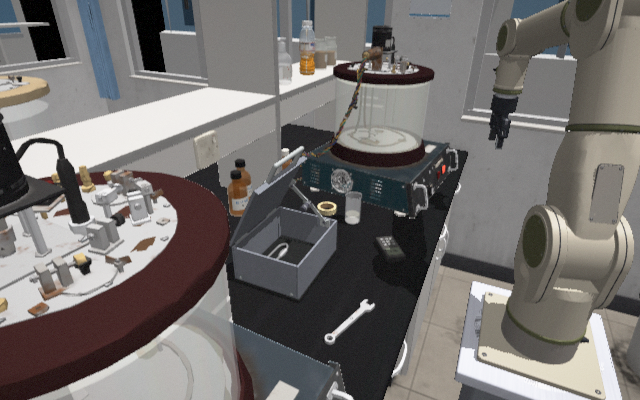

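View pics/top0.png

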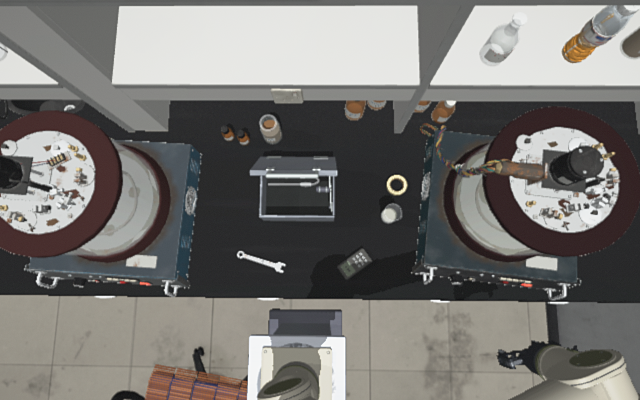

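Side view: chest at about (233-338, 205-290), lid leaning with bar at about (288,158), spanner (350,322), meter (390,247), beaker (353,207). Top view: chest at (260-335, 155-220), meter (354,262), spanner (262,262), beaker (391,213). I'll enlarge the chest in both.

Run:
```python
import cv2,numpy as np
s=cv2.imread("pics/side0.png")[135:300,220:350]; t=cv2.imread("pics/top0.png")[145:230,245:350]
a=cv2.resize(s,None,fx=3.5,fy=3.5,interpolation=cv2.INTER_CUBIC); b=cv2.resize(t,None,fx=7,fy=7,interpolation=cv2.INTER_CUBIC)
cv2.imwrite("pics/s1.png",a);cv2.imwrite("pics/t1.png",b);print(a.shape,b.shape)
```

```text
(578, 455, 3) (595, 735, 3)
```

View pics/s1.png

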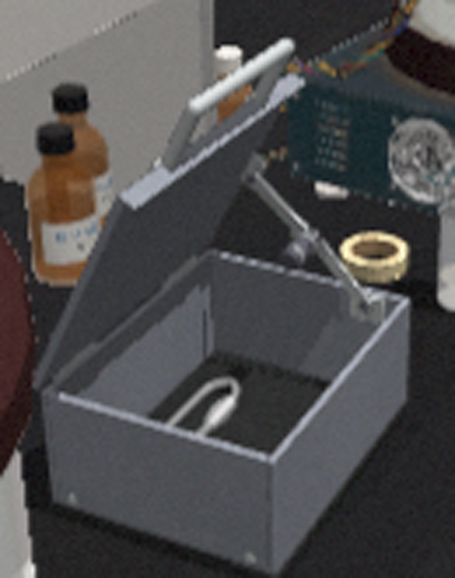

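View pics/t1.png

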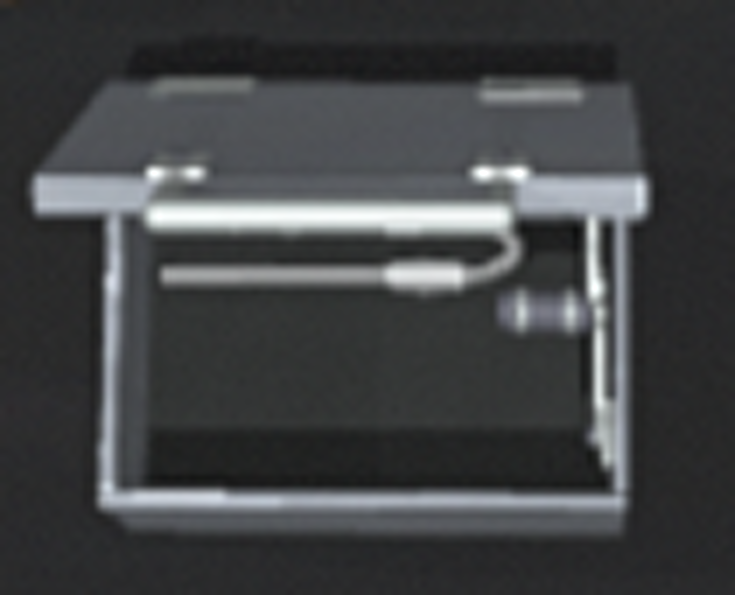

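Side crop: front-left top corner (273,460), front-right (408,298), bar ends (195,108) and (290,45), pad (298,248). Top crop: front corners (102,497) and (627,497), bar ends (148,215) and (512,218), pad centre (540,312). Triangulating these now.

```bash
cat > h.py <<'E'
import numpy as np
from workcell import manip
np.set_printoptions(precision=4,suppress=True)
def ray(n,uv):
    c=manip.calibration(n);T=c["world_from_camera"]
    d=T[:3,:3]@[(uv[0]-c["cx"])/c["fx"],-(uv[1]-c["cy"])/c["fy"],-1]
    return T[:3,3],d/np.linalg.norm(d)
def tri(s,t):
    A=np.zeros((3,3));b=np.zeros(3);R=[ray("side",s),ray("top",t)]
    for o,d in R: P=np.eye(3)-np.outer(d,d);A+=P;b+=P@o
    p=np.linalg.solve(A,b);return p,[np.linalg.norm(np.cross(p-o,d)) for o,d in R]
def S(u,v):return(219.5+(u+.5)/3.5,134.5+(v+.5)/3.5)
def Tt(u,v):return(244.5+(u+.5)/7,144.5+(v+.5)/7)
def onz(n,uv,z):
    o,d=ray(n,uv);return o+d*(z-o[2])/d[2]
E
python3 - <<'E'
from h import *
for k,s,t in [("FL",(273,460),(102,497)),("FR",(408,298),(627,497)),("barL",(195,108),(148,215)),("barR",(290,45),(512,218)),("pad",(300,247),(543,312)),("padLend",(292,252),(503,312)),
 ("lidFL",(133,200),(35,195)),("lidFR",(297,87),(647,195))]:
    p,r=tri(S(*s),Tt(*t));print(k,p,r)
for k,uv in [("FLt",(102,497)),("FRt",(627,497))]:print(k,onz("top",Tt(*uv),.11))
for k,uv in [("FLs",(273,460)),("FRs",(408,298))]:print(k,onz("side",S(*uv),.11))
for k,uv in [("meter",(354,262)),("sp1",(238,254)),("sp2",(283,269)),("beaker",(391,213))]:print(k,onz("top",uv,.02))
E
```

```text
FL [0.5355 0.1189 0.1098] [np.float64(0.0014589660147361846), np.float64(0.0014589660147361955)]
FR [ 0.5373 -0.1198  0.1085] [np.float64(0.0016342518971703807), np.float64(0.0016342518971703083)]
barL [0.6153 0.0688 0.3313] [np.float64(0.001333567875839518), np.float64(0.0013335678758394898)]
barR [ 0.6162 -0.0692  0.3293] [np.float64(0.0005102809564024405), np.float64(0.0005102809564023079)]
pad [ 0.6145 -0.0808  0.1561] [np.float64(0.0003126430463954096), np.float64(0.00031264304639545094)]
padLend [ 0.6131 -0.0633  0.1606] [np.float64(0.0007060059473058479), np.float64(0.0007060059473060596)]
lidFL [0.6334 0.1207 0.2843] [np.float64(0.0022810828435216326), np.float64(0.0022810828435217757)]
lidFR [ 0.6385 -0.1226  0.2736] [np.float64(0.0010558135342609294), np.float64(0.0010558135342609999)]
FLt [0.5369 0.1195 0.11  ]
FRt [ 0.5387 -0.1193  0.11  ]
FLs [0.5339 0.119  0.11  ]
FRs [ 0.5348 -0.1177  0.11  ]
meter [ 0.3947 -0.1885  0.02  ]
sp1 [0.4175 0.2012 0.02  ]
sp2 [0.3692 0.0484 0.02  ]
beaker [ 0.5608 -0.3149  0.02  ]
```

Heights match the given sizes: rim about 0.110, bar at (0.616, 0, 0.330), pad at about (0.615, -0.082, 0.155). Next I work out the moves.

```bash
cat >> h.py <<'E'
from scipy.spatial.transform import Rotation as Ro
def tool(a): s,c=np.sin(a),np.cos(a); return Ro.from_matrix(np.array([[0,1,0],[c,0,s],[s,0,-c]]).T)
def rel(p,a):
    o=manip.get_obs();R=Ro.from_quat(o["ee_rot"])
    print(p,a,(R.inv()*tool(np.radians(a))).as_rotvec(),R.inv().apply(np.array(p)-o["position"]))
E
python3 - <<'E'
from h import *
for uv,z in [((418,278),.1),((490,245),.3),((548,256),.3)]:print(onz("top",uv,z))
rel([.30,-.33,.30],0); rel([.46,-.12,.32],30)
rel([.616-.6*.05,-.076,.154+.8*.05],37)
E
```

```text
[ 0.3462 -0.3809  0.1   ]
[ 0.4387 -0.5258  0.3   ]
[ 0.4113 -0.6753  0.3   ]
[0.3, -0.33, 0.3] 0 [-0.0011 -0.0008 -1.301 ] [ 0.2012 -0.2267 -0.0691]
[0.46, -0.12, 0.32] 30 [-0.4481  0.3394 -1.2696] [ 0.4114 -0.3865 -0.0889]
[0.586, -0.076, 0.194] 37 [-0.552   0.4185 -1.2531] [ 0.5446 -0.3952  0.0371]
```

The manual's scale: shifts go in shares of 0.75 m and turns go in shares of 4 rad. Converting my numbers, 0.411 m / 0.75 = 0.548, -0.09 m / 0.75 = -0.12, -1.3 rad / 4 = -0.325.

```bash
python3 jog.py '[0, 0, -0.125, 0.0933, -0.1067, -0.0933, 0.5, 0, 0, -0.225, 0.1867, -0.2133, -0.0933, 0, 0, 0, -0.25, 0.2667, -0.3027, -0.0933, 0, 0, 0, -0.325, 0.2667, -0.3027, -0.0933, 0, 0, 0, -0.325, 0.2667, -0.3027, -0.0933, 0, 0, 0, -0.325, 0.2667, -0.3027, -0.0933, 0, 0, 0, -0.325, 0.2667, -0.3027, -0.0933, 0, -0.025, 0.02, -0.3225, 0.3333, -0.36, -0.1067, 0, -0.05, 0.0375, -0.3225, 0.4, -0.4267, -0.12, 0, -0.112, 0.0848, -0.3175, 0.548, -0.5147, -0.12, 0, -0.112, 0.0848, -0.3175, 0.548, -0.5147, -0.12, 0, -0.112, 0.0848, -0.3175, 0.548, -0.5147, -0.12, 0, -0.112, 0.0848, -0.3175, 0.548, -0.5147, -0.12, 0, -0.112, 0.0848, -0.3175, 0.548, -0.5147, -0.12, 0]'
python3 - <<'E'
from h import *
o=manip.get_obs();print(o["joint_pos"])
rel([.46,-.12,.32],30)
rel([.616-.6*.05,-.076,.154+.8*.05],37)
E
```

```text
clock: 1.85
position: [0.4594, -0.1217, 0.3212]
ee_rot: [0.683, 0.683, 0.182, 0.183]
ft_force: [-0.2, -0.3, -0.9]
grip_width: -0.0
grasp_force: 0.0
[ 0.931  -0.4238 -0.485   2.0613 -0.4812  1.0127  0.6011]
[0.46, -0.12, 0.32] 30 [-0.0003  0.0015  0.    ] [ 0.0017 -0.      0.0013]
[0.586, -0.076, 0.194] 37 [-0.1225  0.0015  0.0001] [0.046  0.0461 0.1734]
```

To row units: 0.173 m / 0.75 = 0.2307, 0.116 m / 0.75 = 0.1547, -0.122 rad / 4 = -0.0305.

```bash
python3 jog.py '[-0.01, 0, 0, 0.0267, 0.0267, 0.0773, 0, -0.02, 0, 0, 0.0533, 0.0533, 0.1547, 0, -0.0305, 0, 0, 0.0613, 0.0613, 0.2307, 0, -0.0305, 0, 0, 0.0613, 0.0613, 0.2307, 0, -0.0305, 0, 0, 0.0613, 0.0613, 0.2307, 0]'
python3 - <<'E'
from h import *
import cv2
o=manip.get_obs();print(o["joint_pos"],o["position"])
rel([.586,-.076,.194],37)
for n in("side","wrist"):
    cv2.imwrite(f"pics/{n}2.png",manip.camera(n))
a=cv2.resize(cv2.imread("pics/side2.png")[135:300,220:350],None,fx=3.5,fy=3.5,interpolation=cv2.INTER_CUBIC)
b=cv2.imread("pics/wrist2.png")[:,:]
b=cv2.resize(b,None,fx=.5,fy=.5); c=np.zeros((578,780,3),np.uint8);c[:,:455]=a;c[:200,455:775]=b
cv2.imwrite("pics/c2.png",c)
E
```

```text
clock: 2.48
position: [0.586, -0.0764, 0.1949]
ee_rot: [0.671, 0.67, 0.224, 0.225]
ft_force: [0.6, 0.1, 0.4]
grip_width: -0.002
grasp_force: 0.0
[ 0.9633 -0.0857 -0.8334  2.1356 -0.3063  0.4367  0.3459] [ 0.586  -0.0764  0.1949]
[0.586, -0.076, 0.194] 37 [-0.0007  0.0019 -0.0004] [ 0.0004 -0.0005  0.0008]
```

View pics/c2.png

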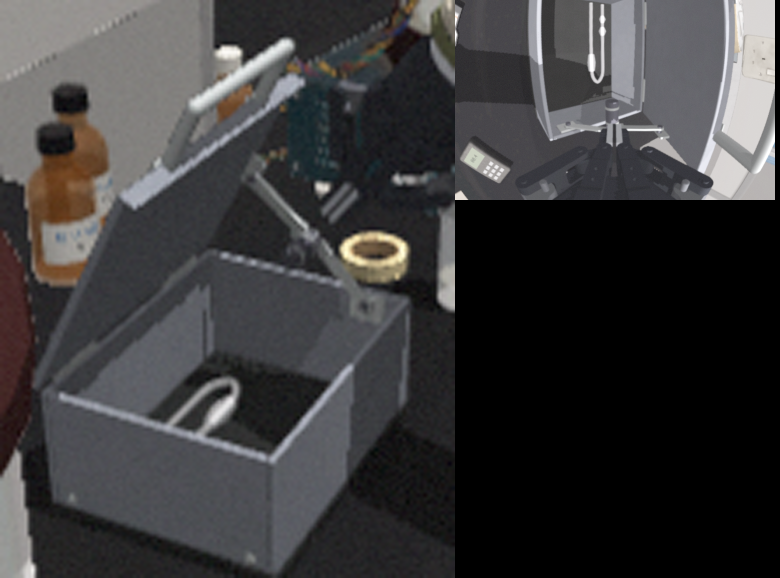

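The side view shows the shut fingertips just off the roller (tip at about (330,215), roller at (298,248)), and the wrist view has tip and roller in line. Approaching until contact.

To row units: 0.044 m / 0.75 = 0.0587, 0.041 m / 0.75 = 0.0547.

```bash
python3 jog.py '[0, 0, 0, 0, 0, 0.02, 0, 0, 0, 0, 0, 0, 0.0373, 0, 0, 0, 0, 0, 0, 0.0453, 0, 0, 0, 0, 0, 0, 0.0507, 0, 0, 0, 0, 0, 0, 0.0547, 0, 0, 0, 0, 0, 0, 0.0587, 0]'; python3 jog.py '[0, 0, 0, 0, 0, 0.004, 0, 0, 0, 0, 0, 0, 0.008, 0]'
```

```text
clock: 3.32
position: [0.6132, -0.0755, 0.1602]
ee_rot: [0.67, 0.671, 0.224, 0.226]
ft_force: [-0.9, -0.8, 3.4]
grip_width: -0.0
grasp_force: 1.7
clock: 3.58
position: [0.6168, -0.0752, 0.1549]
ee_rot: [0.67, 0.671, 0.224, 0.225]
ft_force: [-0.5, -0.9, 4.2]
grip_width: -0.001
grasp_force: 1.5
```

To row units: 0.02 m / 0.75 = 0.0267, 0.018 m / 0.75 = 0.024.

```bash
python3 jog.py '[0, 0, 0, 0, 0, 0.004, 0, 0, 0, 0, 0, 0, 0.008, 0, 0, 0, 0, 0, 0, 0.012, 0, 0, 0, 0, 0, -0.0013, 0.016, 0, 0, 0, 0, 0, -0.0013, 0.02, 0, 0, 0, 0, 0, -0.0027, 0.024, 0, 0, 0, 0, 0, -0.0027, 0.0267, 0, 0, 0, 0, 0, -0.0027, 0.0267, 0]'
python3 - <<'E'
from h import *
import cv2
cv2.imwrite("pics/side3.png",manip.camera("side"))
a=cv2.resize(cv2.imread("pics/side3.png")[135:300,220:350],None,fx=3.5,fy=3.5,interpolation=cv2.INTER_CUBIC)
cv2.imwrite("pics/c3.png",a)
E
```

```text
clock: 4.58
position: [0.6262, -0.075, 0.1366]
ee_rot: [0.67, 0.671, 0.223, 0.224]
ft_force: [0.4, -0.0, 0.0]
grip_width: -0.003
grasp_force: 0.0
```

View pics/c3.png

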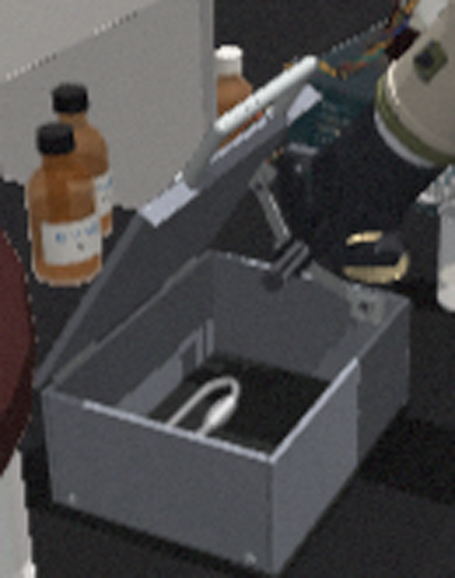

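The stay has broken at the knuckle and the lid has come down slightly, with bar ends at crop (225,127) and (312,63). Backing off, then measuring the bar again.

To row units: -0.25 m / 0.75 = -0.3333, -0.22 m / 0.75 = -0.2933, 0.3 rad / 4 = 0.075.

```bash
python3 jog.py '[0, 0, 0, 0, 0, -0.04, 0, 0, 0, 0, 0, 0, -0.1067, 0, 0, 0, 0, 0, 0, -0.1733, 0, 0.025, 0, 0, 0, 0, -0.24, 0.3, 0.05, 0, 0, 0, 0, -0.2933, 0.5, 0.075, 0, 0, 0, 0, -0.3333, 0.6, 0.075, 0, 0, 0, 0, -0.3333, 0.6, 0.075, 0, 0, 0, 0, -0.3333, 0.6]'
python3 - <<'E'
from h import *
import cv2
ims=[manip.camera(n) for n in("side","top")]
print(manip.get_obs()["joint_pos"])
a=cv2.resize(ims[0][135:300,220:350],None,fx=3,fy=3,interpolation=cv2.INTER_CUBIC)
b=cv2.resize(ims[1][145:230,250:345],None,fx=4,fy=4,interpolation=cv2.INTER_CUBIC)
c=np.zeros((495,780,3),np.uint8);c[:,:390]=a;c[:340,400:780]=b
cv2.imwrite("pics/c4.png",c)
E
```

```text
clock: 5.62
position: [0.4761, -0.0747, 0.336]
ee_rot: [0.696, 0.697, 0.121, 0.122]
ft_force: [-0.5, 0.1, 0.2]
grip_width: 0.595
grasp_force: 0.0
[ 1.1818 -0.3653 -0.8238  1.8773 -0.4084  1.205   0.4361]
```

View pics/c4.png

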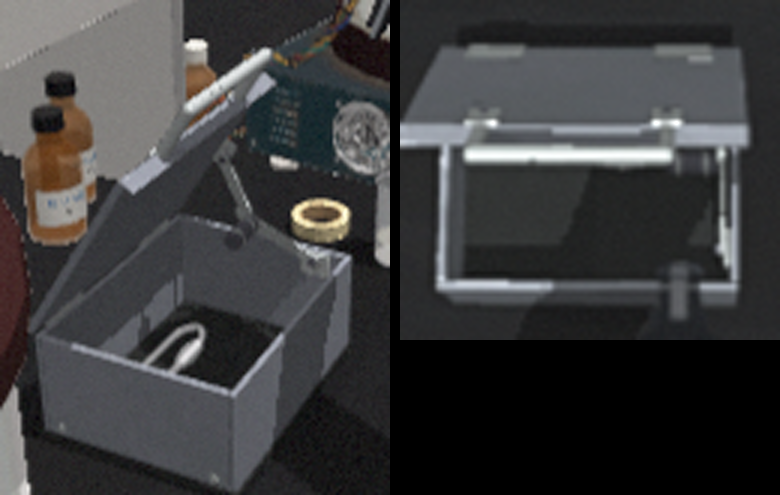

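Bar ends: side panel (187,106) and (267,54), top panel (466,155) and (672,155). The stay is clearly folded.

Run:
```python
from h import *
for s,t in [((187,106),(66,155)),((267,54),(272,155))]:
    p,r=tri((219.5+(s[0]+.5)/3,134.5+(s[1]+.5)/3),(249.5+(t[0]+.5)/4,144.5+(t[1]+.5)/4));print(p,r[0],np.hypot(.726-p[0],p[2]-.112),np.degrees(np.arctan2(p[2]-.112,.726-p[0])))
for p in [[.594,0,.42],[.594,0,.338]]: rel(p,0)
```

```text
[0.5965 0.069  0.3235] 0.0002640474846309858 0.2479938500827885 58.51988199162612
[ 0.5981 -0.0689  0.3184] 0.00014878655831754298 0.24284579037514947 58.21074986927043
[0.594, 0, 0.42] 0 [0.3447 0.0006 0.0004] [ 0.0745  0.1397 -0.0395]
[0.594, 0, 0.338] 0 [0.3447 0.0006 0.0004] [0.0746 0.112  0.0377]
```

Lid at about 1.02 rad, bar at (0.598, 0, 0.318). I'll grasp with the tool vertical.

```bash
python3 - <<'E'
from h import *
for p in [[.598,0,.40],[.598,0,.299]]: rel(p,0)
E
python3 jog.py '[0.0425, 0, 0, 0.04, 0.0533, -0.0667, 0.6, 0.0863, 0, 0, 0.08, 0.12, -0.0533, 0.6, 0.0863, 0, 0, 0.0993, 0.1813, -0.0253, 0.6, 0.0863, 0, 0, 0.0993, 0.1813, -0.0253, 0.6, 0.0863, 0, 0, 0.0993, 0.1813, -0.0253, 0.6]'
python3 - <<'E'
from h import *
print(manip.get_obs()["joint_pos"])
for p in [[.598,0,.40],[.598,0,.299]]: rel(p,0)
E
```

```text
[0.598, 0, 0.4] 0 [0.3447 0.0006 0.0004] [ 0.0746  0.1367 -0.0193]
[0.598, 0, 0.299] 0 [0.3447 0.0006 0.0004] [0.0746 0.1026 0.0758]
clock: 6.35
position: [0.5996, 0.0001, 0.3988]
ee_rot: [0.707, 0.707, -0.001, -0.001]
ft_force: [0.8, 0.4, 1.4]
grip_width: 0.598
grasp_force: 0.0
[ 0.6965  0.4599 -1.1706  1.1745  0.428   1.7603 -0.349 ]
[0.598, 0, 0.4] 0 [-0.0023 -0.0003 -0.0006] [-0.0001 -0.0016 -0.0012]
[0.598, 0, 0.299] 0 [-0.0023 -0.0003 -0.0006] [-0.0002 -0.0014  0.0998]
```

To row units: 0.1 m / 0.75 = 0.1333, 0.085 m / 0.75 = 0.1133.

```bash
python3 jog.py '[0, 0, 0, 0, -0.0013, 0.04, 0.6, 0, 0, 0, 0, -0.0013, 0.08, 0.6, 0, 0, 0, 0, -0.0013, 0.1133, 0.6, 0, 0, 0, 0, -0.0013, 0.1333, 0.6, 0, 0, 0, 0, -0.0013, 0.1333, 0.6, 0, 0, 0, 0, -0.0013, 0.1333, 0.4, 0, 0, 0, 0, -0.0013, 0.1333, 0.25, 0, 0, 0, 0, -0.0013, 0.1333, 0.0, 0, 0, 0, 0, -0.0013, 0.1333, 0.0]' 40
python3 - <<'E'
from h import *
print(manip.get_obs()["joint_pos"])
import cv2
ims=[manip.camera(n) for n in("side","wrist")]
a=cv2.resize(ims[0][135:300,220:350],None,fx=3,fy=3,interpolation=cv2.INTER_CUBIC)
c=np.zeros((495,795,3),np.uint8);c[:,:390]=a;c[:250,395:795]=cv2.resize(ims[1],(400,250))
cv2.imwrite("pics/c5.png",c)
E
```

```text
clock: 7.48
position: [0.597, -0.0001, 0.3015]
ee_rot: [0.707, 0.707, 0.0, 0.001]
ft_force: [-0.5, -0.4, 5.7]
grip_width: 0.123
grasp_force: 39.0
[ 0.7622  0.469  -1.1696  1.3843  0.4313  1.5618 -0.3681]
```

View pics/c5.png

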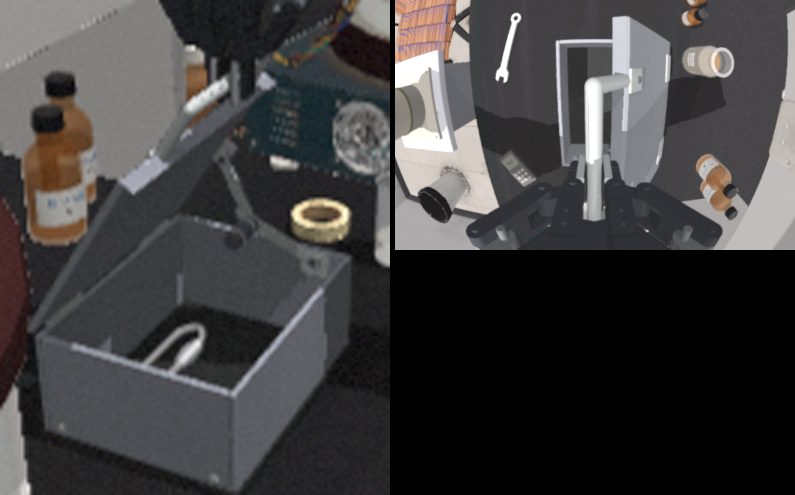

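The bar is held cleanly between the pads at width 0.123 and 39 N. Computing the arc rows next.

Run:
```python
from h import *
t0=1.0175
for t in np.arange(t0,.0,-.0556): print(round(t,3),np.round([-.242*(np.cos(t)-np.cos(t0)),.242*(np.sin(t0)-np.sin(t))],4))
```

```text
1.018 [-0.  0.]
0.962 [-0.0112  0.0074]
0.906 [-0.0221  0.0154]
0.851 [-0.0324  0.024 ]
0.795 [-0.0423  0.0331]
0.74 [-0.0516  0.0428]
0.684 [-0.0604  0.053 ]
0.628 [-0.0686  0.0637]
0.573 [-0.0762  0.0748]
0.517 [-0.0832  0.0863]
0.462 [-0.0895  0.0981]
0.406 [-0.0952  0.1103]
0.35 [-0.1001  0.1228]
0.295 [-0.1044  0.1356]
0.239 [-0.1079  0.1486]
0.184 [-0.1108  0.1617]
0.128 [-0.1129  0.175 ]
0.072 [-0.1142  0.1884]
0.017 [-0.1148  0.2019]
```

To row units: -0.0604 m / 0.75 = -0.0805, -0.056 m / 0.75 = -0.0747.

```bash
python3 jog.py '[0, 0, 0, 0, -0.008, 0.0048, 0, 0, 0, 0, 0, -0.0149, 0.0099, 0, 0, 0, 0, 0, -0.0223, 0.0151, 0, 0, 0, 0, 0, -0.0295, 0.0205, 0, 0, 0, 0, 0, -0.0364, 0.0263, 0, 0, 0, 0, 0, -0.0432, 0.032, 0, 0, 0, 0, 0, -0.0499, 0.038, 0, 0, 0, 0, 0, -0.0564, 0.0441, 0, 0, 0, 0, 0, -0.0627, 0.0505, 0, 0, 0, 0, 0, -0.0688, 0.0571, 0, 0, 0, 0, 0, -0.0747, 0.0639, 0, 0, 0, 0, 0, -0.0805, 0.0707, 0, 0, 0, 0, 0, -0.0805, 0.0707, 0]' 40
python3 - <<'E'
from h import *
print(manip.get_obs()["joint_pos"]); rel([.5366,0,.2485],0)
E
```

```text
clock: 9.2
position: [0.5358, -0.0003, 0.2469]
ee_rot: [0.707, 0.707, -0.001, 0.0]
ft_force: [-1.5, 1.8, -3.3]
grip_width: 0.123
grasp_force: 40.4
[ 0.9412  0.3536 -1.2408  1.6283  0.3398  1.4051 -0.3377]
[0.5366, 0, 0.2485] 0 [-0.0006  0.0014  0.0004] [ 0.0003  0.0008 -0.0016]
```

To row units: 0.0826 m / 0.75 = 0.1101, 0.0762 m / 0.75 = 0.1016.

```bash
python3 jog.py '[0, 0, 0, 0, -0.0056, 0.0071, 0, 0, 0, 0, 0, -0.0109, 0.0143, 0, 0, 0, 0, 0, -0.0161, 0.0216, 0, 0, 0, 0, 0, -0.0211, 0.0291, 0, 0, 0, 0, 0, -0.0259, 0.0367, 0, 0, 0, 0, 0, -0.0304, 0.0444, 0, 0, 0, 0, 0, -0.0347, 0.0523, 0, 0, 0, 0, 0, -0.0388, 0.0601, 0, 0, 0, 0, 0, -0.0427, 0.0683, 0, 0, 0, 0, 0, -0.0464, 0.0764, 0, 0, 0, 0, 0, -0.0497, 0.0847, 0, 0, 0, 0, 0, -0.0529, 0.0931, 0, 0, 0, 0, 0, -0.0559, 0.1016, 0, 0, 0, 0, 0, -0.0587, 0.1101, 0, 0, 0, 0, 0, -0.0587, 0.1101, 0]' 40
python3 - <<'E'
from h import *
print(manip.get_obs()["joint_pos"]); rel([.4926,0,.1659],0)
E
```

```text
clock: 11.08
position: [0.4919, -0.0005, 0.1644]
ee_rot: [0.707, 0.707, -0.001, 0.0]
ft_force: [-3.7, 3.5, -2.2]
grip_width: 0.12
grasp_force: 42.4
[ 1.0246  0.3146 -1.2623  1.8447  0.321   1.2166 -0.3374]
[0.4926, 0, 0.1659] 0 [-0.0004  0.0013  0.0005] [ 0.0005  0.0007 -0.0015]
```

To row units: 0.0528 m / 0.75 = 0.0704, 0.0461 m / 0.75 = 0.0615.

```bash
python3 jog.py '[0, 0, 0, 0, -0.0025, 0.0087, 0, 0, 0, 0, 0, -0.0047, 0.0173, 0, 0, 0, 0, 0, -0.0068, 0.026, 0, 0, 0, 0, 0, -0.0085, 0.0348, 0, 0, 0, 0, 0, -0.0101, 0.0437, 0, 0, 0, 0, 0, -0.0113, 0.0525, 0, 0, 0, 0, 0, -0.0124, 0.0615, 0, 0, 0, 0, 0, -0.0128, 0.066, 0, 0, 0, 0, 0, -0.0131, 0.0704, 0, 0, 0, 0, 0, -0.0131, 0.0704, 0]' 40; python3 jog.py '[0, 0, 0, 0, -0.0003, 0.0027, 0, 0, 0, 0, 0, -0.0005, 0.0053, 0, 0, 0, 0, 0, -0.0005, 0.008, 0, 0, 0, 0, 0, -0.0007, 0.0107, 0, 0, 0, 0, 0, -0.0007, 0.0107, 0]'
```

```text
clock: 12.32
position: [0.4815, -0.0005, 0.1115]
ee_rot: [0.707, 0.707, -0.001, -0.0]
ft_force: [-6.4, 2.5, -1.8]
grip_width: 0.12
grasp_force: 43.6
clock: 12.95
position: [0.4809, -0.0005, 0.1035]
ee_rot: [0.707, 0.707, -0.001, -0.0]
ft_force: [-7.3, 2.5, -2.2]
grip_width: 0.121
grasp_force: 43.9
```

To row units: 0.002 m / 0.75 = 0.0027, -0.001 m / 0.75 = -0.0013.

```bash
for i in 1 2 3; do [ $i = 1 ] && python3 jog.py '[0, 0, 0, 0, -0.0007, 0.0013, 0, 0, 0, 0, 0, -0.0013, 0.0027, 0, 0, 0, 0, 0, -0.0013, 0.0027, 0]' | grep -E 'pos|ft'; [ $i -gt 1 ] && python3 jog.py '[0, 0, 0, 0, 0, 0.0013, 0, 0, 0, 0, 0, 0, 0.002, 0]' | grep -E 'pos|ft'; done
```

```text
position: [0.4808, -0.0005, 0.102]
ft_force: [-4.2, 3.5, -2.9]
position: [0.4807, -0.0005, 0.1006]
ft_force: [-5.4, 3.2, 0.8]
position: [0.4807, -0.0005, 0.099]
ft_force: [-5.4, 3.7, -0.9]
```

To row units: 0.0015 m / 0.75 = 0.002, 0.001 m / 0.75 = 0.0013.

```bash
python3 jog.py '[0, 0, 0, 0, 0, 0.0013, 0, 0, 0, 0, 0, 0, 0.002, 0]' | grep -E 'pos|ft';python3 jog.py '[0, 0, 0, 0, 0, 0.0013, 0, 0, 0, 0, 0, 0, 0.002, 0]' | grep -E 'pos|ft'
python3 - <<'E'
from h import *
import cv2
ims=[manip.camera(n) for n in("side","wrist")]
c=np.zeros((495,795,3),np.uint8);c[:,:390]=cv2.resize(ims[0][135:300,220:350],None,fx=3,fy=3,interpolation=cv2.INTER_CUBIC);c[:250,395:795]=cv2.resize(ims[1],(400,250))
cv2.imwrite("pics/c6.png",c)
E
```

```text
position: [0.4806, -0.0005, 0.0975]
ft_force: [-6.6, 3.8, 0.4]
position: [0.4806, -0.0005, 0.096]
ft_force: [-6.2, 3.4, 0.1]
```

View pics/c6.png

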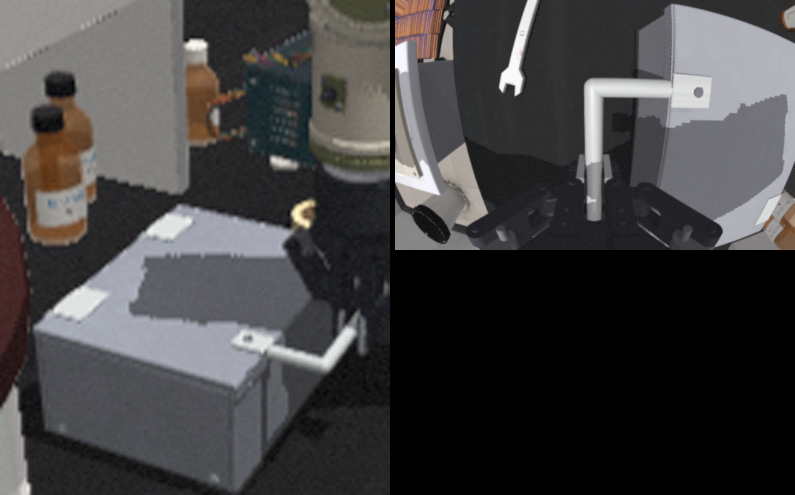

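The lid looks all but shut: it lies flush on the chest in the side view and the bar is still in the fingers. A few more small steps should show whether it is seated.

```bash
python3 jog.py '[0, 0, 0, 0, 0, 0.0013, 0, 0, 0, 0, 0, 0, 0.002, 0]' | grep -E 'pos|ft';python3 jog.py '[0, 0, 0, 0, 0, 0.0013, 0, 0, 0, 0, 0, 0, 0.002, 0]' | grep -E 'pos|ft'
```

```text
position: [0.4806, -0.0005, 0.0945]
ft_force: [-6.6, 2.7, -0.4]
position: [0.4805, -0.0005, 0.093]
ft_force: [-8.1, 2.5, 3.2]
```

To row units: 0.0015 m / 0.75 = 0.002, 0.001 m / 0.75 = 0.0013.

```bash
for i in 1 ; do python3 jog.py '[0, 0, 0, 0, 0, 0.0013, 0, 0, 0, 0, 0, 0, 0.002, 0]' | grep -E 'pos|ft'; done; python3 jog.py '[0, 0, 0, 0, 0, 0.0013, 0, 0, 0, 0, 0, 0, 0.002, 0]' | grep -E 'pos|ft'
python3 - <<'E'
from h import *
import cv2
im=manip.camera("side"); old=cv2.imread("pics/side0.png")
c=np.zeros((560,800,3),np.uint8);c[:560,:]=cv2.resize(im[200:298,228:368],(800,560),interpolation=cv2.INTER_CUBIC)
cv2.imwrite("pics/c7.png",c)
E
```

```text
position: [0.4805, -0.0005, 0.0925]
ft_force: [-16.0, 2.3, 23.4]
position: [0.4805, -0.0005, 0.0921]
ft_force: [-23.9, 0.6, 40.2]
```

View pics/c7.png

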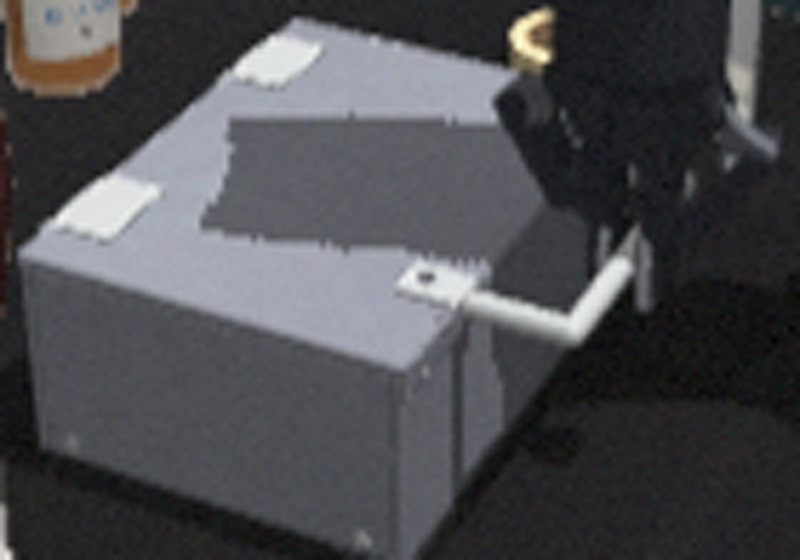

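Contact force rises to 40 N at z = 0.092, so the lid is seated. Relieving the load, opening and backing straight up.

To row units: -0.0018 m / 0.75 = -0.0024, -0.001 m / 0.75 = -0.0013.

```bash
python3 jog.py '[0, 0, 0, 0, -0.0013, -0.0013, 0, 0, 0, 0, 0, -0.0013, -0.0024, 0, 0, 0, 0, 0, -0.0013, -0.0024, 0]' | grep -E 'pos|ft'; python3 jog.py '[0, 0, 0, 0, 0, 0, 0.2, 0, 0, 0, 0, 0, 0, 0.4, 0, 0, 0, 0, 0, 0, 0.5, 0, 0, 0, 0, 0, 0, 0.5, 0, 0, 0, 0, 0, -0.0267, 0.5, 0, 0, 0, 0, 0, -0.08, 0.5, 0, 0, 0, 0, 0, -0.16, 0.5, 0, 0, 0, 0, 0, -0.2267, 0.5, 0, 0, 0, 0, 0, -0.2267, 0.5, 0, 0, 0, 0, 0, -0.2267, 0.5]'
python3 - <<'E'
from h import *
import cv2
c=np.zeros((560,800,3),np.uint8);c[:280]=cv2.resize(manip.camera("side")[200:340,228:428],(800,560))[::2];c[280:]=cv2.resize(manip.camera("top")[140:280,220:420],(800,560))[::2]
a=manip.camera("side")[180:345,225:425];b=manip.camera("top")[140:280,220:420]
c=np.zeros((495,800,3),np.uint8);c[:330,:400]=cv2.resize(a,(400,330));c[:280,400:]=cv2.resize(b,(400,280));cv2.imwrite("pics/c8.png",c)
E
```

```text
position: [0.4804, -0.0005, 0.0925]
ft_force: [-4.7, 2.9, 6.5]
clock: 17.1
position: [0.48, -0.0004, 0.2624]
ee_rot: [0.707, 0.707, -0.001, 0.001]
ft_force: [0.3, -0.4, -0.0]
grip_width: 0.497
grasp_force: 0.0
```

View pics/c8.png

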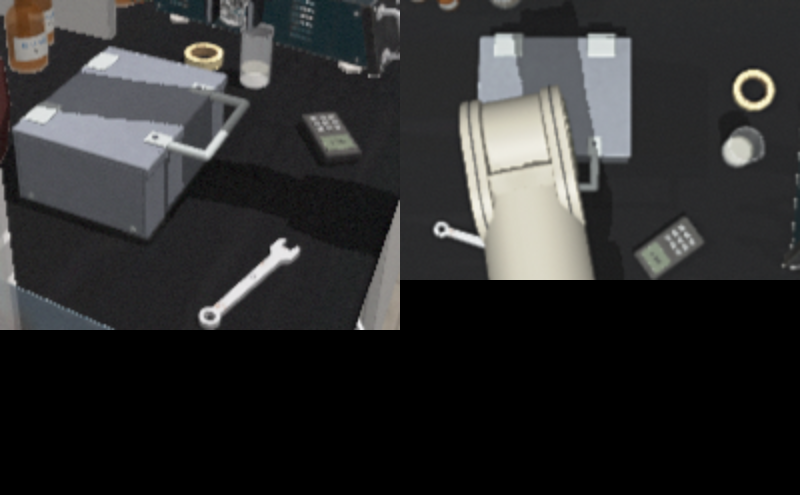

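The lid is shut, the gripper is clear, and the meter, spanner and beaker are where they were.

```bash
python3 -c "
from workcell import manip
print(manip.hand_in())"
```

```text
the job is handed in; nothing more can be done
None
```

The stay is broken, the lid was lowered shut by its bar without dropping and released, the meter, spanner and beaker look unmoved in the last pictures, and the job was handed in at about 17 s on the robot's clock (no verdict shown).

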